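# Sort tested battery packs into the pass and reject docks

## Task

The battery packs on the bench have been tested: slide the one with the green tag cap into the green dock and the one with the red tag cap into the red dock, each pushed fully home, so that both sprung catches of its dock have snapped shut behind it. Slide the packs along the bench, do not lift or tip them, and leave the pack without a tag cap, the screwdriver and the green tin where they are.

Things in the scene. Friction and masses are not known exactly. Their poses are not given: they have to be found in the camera images.
- pack_green_center (a point): battery pack, tested good: block 84 (x) by 72 (y) by 44 mm high, corners rounded 5 mm, black and grey, flat on the bench; on top a 52 mm wide shoe with a bright green tag cap, top at 61 mm. 0.3 to 0.6 kg; slides at a push of a few N and stops when the push stops. Its +x points roughly away from the robot, up to 0.45 rad off. Point: middle of the block, 22 mm above the bench
- pack_red_center (a point): battery pack, tested bad: block 84 (x) by 72 (y) by 44 mm high, corners rounded 5 mm, black and grey, flat on the bench; on top a 52 mm wide shoe with a bright red tag cap, top at 61 mm. 0.3 to 0.6 kg; slides at a push of a few N and stops when the push stops. Its +x points roughly away from the robot, up to 0.45 rad off. Point: middle of the block, 22 mm above the bench
- pack_bare_center (a point): battery pack, 84 (x) by 72 (y) by 44 mm, without a tag cap: on top the black shoe with four brass contacts, 54 mm high. Untested; stands crosswise near the bench's front edge and stays there. Point: middle of the block, 22 mm above the bench
- pass_dock: green (pass) dock fixed to the bench, no floor: the pack slides in on the bench. Cheeks 78 mm apart inside; green lips 50 to 54 mm up stand 5 mm in over the pack, so it cannot go in from above; green back plate 78 mm high. Origin: on the bench under the middle of a home pack; +x inward, z up. Whole dock: x -105 to +51, y -61 to +61 mm (4 mm feet to 66). Back plate's face x = +43 mm, cheeks from x = -49 mm
- reject_dock: red (reject) dock fixed to the bench, no floor: the pack slides in on the bench. Cheeks 78 mm apart inside; red lips 50 to 54 mm up stand 5 mm in over the pack, so it cannot go in from above; red back plate 78 mm high. Origin: on the bench under the middle of a home pack; +x inward, z up. Whole dock: x -105 to +51, y -61 to +61 mm (4 mm feet to 66). Back plate's face x = +43 mm, cheeks from x = -49 mm
- pass_dock_mouth (a point): middle of the open mouth of the green dock, on the bench, 105 mm from the dock's origin towards its -x; axes as the dock's. The mouth faces the robot within 0.2 rad, is flared, 115 mm wide here and 86 mm wide 20 mm farther in
- reject_dock_mouth (a point): middle of the open mouth of the red dock, on the bench, 105 mm from the dock's origin towards its -x; axes as the dock's. The mouth faces the robot within 0.2 rad, is flared, 115 mm wide here and 86 mm wide 20 mm farther in
- screwdriver: screwdriver with orange handle lying on the bench, 179 mm long along its y axis, 26 mm thick; origin under its middle. A bystander
- tip_tin: flat dark green tin box lying on the bench, 67 (x) by 98 (y) by 24 mm high; origin at the centre of its underside. A bystander
- pass_dock_left_catch (a joint): angle of the sprung steel catch on the +y side of the green dock: 0 = rest or snapped shut, 0.3 to 0.4 = folded outward by a passing pack, which takes a few N, stop 0.62. Pivot at x -79, y +47 mm of the dock, tip at rest x -49, y +29 mm, 8 to 40 mm up; it snaps back behind the pack's rear face. 52 mm are free between the two tips
- pass_dock_right_catch (a joint): angle of the sprung steel catch on the -y side of the green dock: 0 = rest or snapped shut, 0.3 to 0.4 = folded outward by a passing pack, which takes a few N, stop 0.62. Pivot at x -79, y -47 mm of the dock, tip at rest x -49, y -29 mm, 8 to 40 mm up; it snaps back behind the pack's rear face. 52 mm are free between the two tips
- reject_dock_left_catch (a joint): angle of the sprung steel catch on the +y side of the red dock: 0 = rest or snapped shut, 0.3 to 0.4 = folded outward by a passing pack, which takes a few N, stop 0.62. Pivot at x -79, y +47 mm of the dock, tip at rest x -49, y +29 mm, 8 to 40 mm up; it snaps back behind the pack's rear face. 52 mm are free between the two tips
- reject_dock_right_catch (a joint): angle of the sprung steel catch on the -y side of the red dock: 0 = rest or snapped shut, 0.3 to 0.4 = folded outward by a passing pack, which takes a few N, stop 0.62. Pivot at x -79, y -47 mm of the dock, tip at rest x -49, y -29 mm, 8 to 40 mm up; it snaps back behind the pack's rear face. 52 mm are free between the two tips

How it is judged:
By the outcome, as a careful person would: the job done as asked, in the order asked, and still so for the second after the job is handed in, with the robot touching nothing.
It also fails if it takes over 64 s, if anything falls off the work surface, if the arm or the gripper's body presses on something with over 40 N, if the wrist force passes 120 N, or if a joint passes its speed limit or range.

## Robot

A 6-joint arm with a two-finger parallel gripper is mounted at the origin on a cart in front of the work surface, level with it; the furniture and walls round the work are solid. World frame = base frame: x ahead of the robot, y to its left, z up, the work surface at z = 0. Lengths are in mm, angles in rad, forces in N, time in s.
With the tool pointing down it reaches from about 350 to 975 mm from the base axis. Payload 7.1 kg.
Tool frame: the origin (TCP) lies midway between the tips of the shut fingers; the grasp point (between the pads) lies 19 mm behind it; z points along the fingers, x is the direction in which the jaws open and shut, and the axes are right-handed (so a half turn about z gives the same grasp; the last joint's range is limited). The gripper opens to 88 mm and grips with 3 to 60 N. Pads are 20 mm wide; open, the fingers measure 115 mm over their backs; the gripper's body (75 mm by 178 mm) begins 61 mm behind the grasp point.
Start: joints at [-1.162, 0.423, 1.63, -0, 1.089, -0.019], TCP at [259.309, -568.651, 222.675] pointing down, gripper open.
Joint ranges: [-3, 3], [-0.9, 2.11], [0.09, 2.58], [-1.31, 4.45], [0.11, 2.69], [-2.54, 2.54]. Speed limits (rad/s): [2.39, 2.39, 3.01, 3.14, 3.14, 3.14].

## Interface

Orientations are given as a rotation vector (axis times angle).
In Python, from workcell import telemetry, imaging, ticket gives the robot as it stands.
- The arm moves only by the tool jog_arm, never from a script. Its arguments are lists of equal length, an entry for each row: "travel": the shift along the world's x, y, z in units of 400 mm (1.0 is 400 mm), a list of three; "dr": the turn, a rotation vector about the world's x, y, z in units of 90 degrees (1.0 is 90 degrees), a list of three. In form: {"travel": [[tx, ty, tz], ...], "dr": [[wx, wy, wz], ...]}. A call has exactly 10 rows; each row is the pose to reach, as a shift and turn from the pose measured when the call began; what a row does not reach only later rows make up. A row lasts 1/10 s, in which the tool goes at most 50 mm and 8.59 degrees, less where a joint would pass 70% of its speed; a pose out of reach is approached as far as the arm can. A call with a number of a shift or a turn outside -1 to 1 is refused whole. A call with a gripper value outside its range is refused whole. "hand" is the opening, from -1 (shut) to 1 (fully open), set as the call begins (left out, the last holds). The fingers move at their own pace and stop on an object; the grip force is fixed at half the most. Time passes only in rows, so rows that repeat a pose let the fingers close, or fill a call up. It gives the time, the measured TCP pose, the force and the opening at its end, in the units of the state.
- telemetry.get_obs(): the state, without advancing time (a new reading comes with each control period).
- imaging.get_image(name): name is "scene" or "side" or "wrist"; returns a dict with "pixels" (480x640x3 uint8, red, green, blue), "range_z" (480x640 float32, mm along the optical axis (not along the pixel's ray), 0 where there is no reading), "fx", "fy", "cx", "cy" (pixels), "extrinsics" (4x4, takes a point from world to camera coordinates). Camera axes: x right, y down, z forward; pixel columns grow to the right and rows downward; lengths in mm; the calibration is good to about 2 mm. A picture is of the moment at which its call begins.
- ticket.close_job(): hands the job in, once; it reports no verdict.
The state is a dict: "t": time; "qpos": joint angles; "qvel": joint speeds; "joint_torque": joint torques, N m; "ee_pos": TCP position; "orientation": TCP orientation; "ft_force": force on the tool from outside, world axes, zero at the start; "moment": the same for the moment, N m; "width": finger opening in mm.
Only numpy, scipy, OpenCV 4.12 (cv2) and the standard library are available. Lean on these libraries where they do the work, as an engineer would, in place of code of your own. Each camera call takes 0.05 s, during which the arm holds its last target. There are 200 camera calls.

## Working session

There is one attempt and no reset: what is moved stays moved. The work goes in short steps, Python scripts to look and compute and a tool call to move; the robot and the scene stay as the last step left them, time stands still between calls to the robot, and variables do not carry over. Pictures are saved under pics/ and viewed, about 8 in all and at most 12, crops included, and the job is handed in when it is done.

Besides the shell and the picture viewer there is one more tool, called after "Request:" in YAML: its name, and indented under it one key for each argument. jog_arm: Moves the arm, as the interface text tells. Its arguments: {"type":"object","properties":{"travel":{"type":"array"},"dr":{"type":"array"},"hand":{"type":"number"}},"required":["travel","dr"]}

```bash
mkdir -p pics
cat > h.py <<'E'
import numpy as np, cv2
from workcell import telemetry, imaging, ticket
def grab(n,save=None):
    d=imaging.get_image(n)
    if save: cv2.imwrite('pics/'+save,d['pixels'][...,::-1])
    return d
def pts(d):
    z=d['range_z']; v,u=np.indices(z.shape)
    c=np.stack([(u-d['cx'])/d['fx']*z,(v-d['cy'])/d['fy']*z,z],-1)
    E=d['extrinsics']; w=(c-E[:3,3])@E[:3,:3]
    w[z<=0]=np.nan
    return w
E
python3 - <<'E'
from h import *
a=grab('scene','s1.png');b=grab('side','d1.png')
cv2.imwrite('pics/both.png',cv2.resize(np.vstack([a['pixels'],b['pixels']])[...,::-1],(640,960))[:1])
np.savez('/tmp/a.npz',**a);np.savez('/tmp/b.npz',**b)
for d in(a,b):
    E=d['extrinsics'];print(-E[:3,:3].T@E[:3,3],E[2,:3],d['fx'])
    print((d['range_z']>0).mean())
o=telemetry.get_obs();print(o)
E
```

```text
[-178.46536797 1080.60886285 1265.5686821 ] [ 0.40510658 -0.61008681 -0.68094254] 616.1325227364212
0.9672981770833333
[ 107.1895786  1078.15631037  619.04301937] [ 0.30765479 -0.84851078 -0.43055544] 520.2188502233294
0.9763932291666667
{'t': 0.1, 'qpos': array([-1.16198970e+00,  4.23809483e-01,  1.63062287e+00, -4.75901794e-05,
        1.08857450e+00, -1.89975081e-02]), 'qvel': array([-0.00014835, -0.00144795, -0.00215142,  0.00034739,  0.00011444,
        0.00154261]), 'joint_torque': array([ 2.76798464e-04, -5.45617175e+01, -2.74322748e+01,  6.45949412e-02,
        1.88087794e-02, -2.93211531e-05]), 'ee_pos': array([ 259.10686867, -568.20167433,  221.94763564]), 'orientation': array([-2.64175610e+00,  1.69882278e+00,  1.88166861e-03]), 'ft_force': array([ 0.45806151, -0.74788684, -0.65215822]), 'moment': array([-0.06692334,  0.00880685,  0.06159873]), 'width': 87.81178997868193}
```

View pics/s1.png

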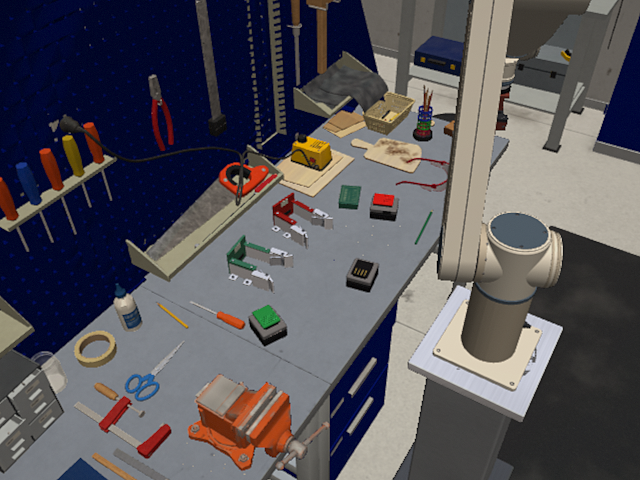

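View pics/d1.png

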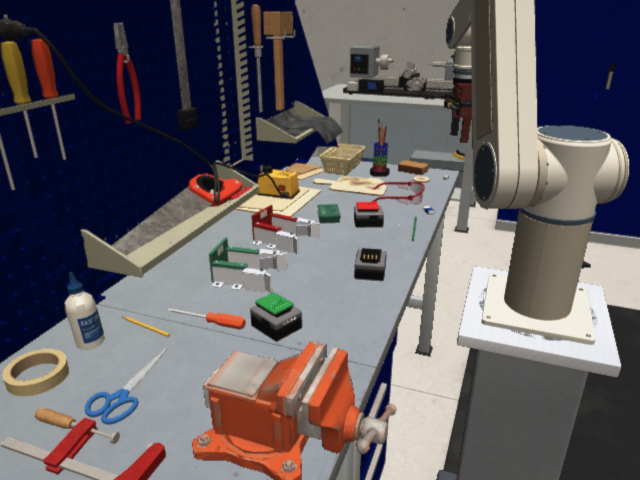

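The two views show the green pack at about (267,322) in the scene picture, the bare pack at (362,273) and the red pack at (383,205). The tin is at (349,196), the green dock at (255,262) and the red dock at (300,217). Next I build a top-down map from both depth images.

```bash
cat > m.py <<'E'
from h import *
x0,x1,y0,y1=300,900,-450,450
H=np.full((600,900,3),60,np.uint8);Z=np.full((600,900),-9.)
for f in('a','b'):
    d=np.load(f'/tmp/{f}.npz');P=pts(d).reshape(-1,3);C=d['pixels'].reshape(-1,3)
    k=(P[:,0]>x0)&(P[:,0]<x1)&(P[:,1]>y0)&(P[:,1]<y1)&(P[:,2]>-8)&(P[:,2]<120);P=P[k];C=C[k]
    o=np.argsort(P[:,2]);P=P[o];C=C[o]
    print(f,'bench z',np.median(P[P[:,2]<8,2]))
    for p,c in zip(P,C):
        i=int(x1-p[0]);j=int(y1-p[1])
        if p[2]>Z[i,j]-3: H[max(i-1,0):i+1,max(j-1,0):j+1]=c[::-1];Z[i,j]=p[2]
    hsv=cv2.cvtColor(C[None],cv2.COLOR_RGB2HSV)[0].astype(int)
    g=(abs(hsv[:,0]-63)<15)&(hsv[:,1]>120)&(hsv[:,2]>60);r=((hsv[:,0]<6)|(hsv[:,0]>174))&(hsv[:,1]>150)&(hsv[:,2]>80)
    for n,m in(('g',g),('r',r)):
        M=np.zeros((600,900),np.uint8);q=P[m&(P[:,2]>15)];M[(x1-q[:,0]).astype(int),(y1-q[:,1]).astype(int)]=1
        M=cv2.morphologyEx(M,cv2.MORPH_CLOSE,np.ones((9,9)));nn,L,S,_=cv2.connectedComponentsWithStats(M)
        lab=L[(x1-q[:,0]).astype(int),(y1-q[:,1]).astype(int)]
        for l in range(1,nn):
            s=q[lab==l]
            if len(s)<40: continue
            t=s[s[:,2]>np.percentile(s[:,2],90)-4] 
            R=cv2.minAreaRect(t[:,:2].astype(np.float32))
            print(n,len(s),s.min(0).round(),s.max(0).round(),'top z',np.median(t[:,2]).round(1),'rect',np.round(R[0],1),np.round(R[1],1),round(R[2],1))
cv2.imwrite('pics/top.png',cv2.resize(H,(800,533)))
E
python3 m.py
```

```text
a bench z -0.4439193645676852
g 88 [651.  46.  44.] [738.  94.  81.] top z 77.2 rect [733.4  75.9] [ 9.5 35.1] 4.2
g 113 [641. 114.  43.] [731. 152.  83.] top z 77.2 rect [727.4 129.5] [ 7.6 30.6] 6.7
g 363 [470. 230.  46.] [545. 301.  67.] top z 61.1 rect [506.4 267.5] [50.1 66.5] 65.6
r 228 [ 642. -186.   16.] [746. -82.  84.] top z 76.5 rect [ 732.4 -141.4] [82.9 12.9] 82.5
r 209 [ 444. -362.   41.] [ 513. -294.   68.] top z 61.3 rect [ 477.3 -323.7] [55.4 55.5] 20.6
b bench z -1.1016006072133677
g 455 [472. 230.  54.] [547. 299.  62.] top z 58.8 rect [509.6 264.3] [51.7 65.9] 64.2
r 378 [ 643. -188.   21.] [745. -82.  78.] top z 75.3 rect [ 733.4 -140.1] [88.9  9.5] 80.0
r 162 [ 443. -358.   52.] [ 513. -295.   61.] top z 58.5 rect [ 477.8 -328.3] [62.  55.7] 17.1
```

View pics/top.png

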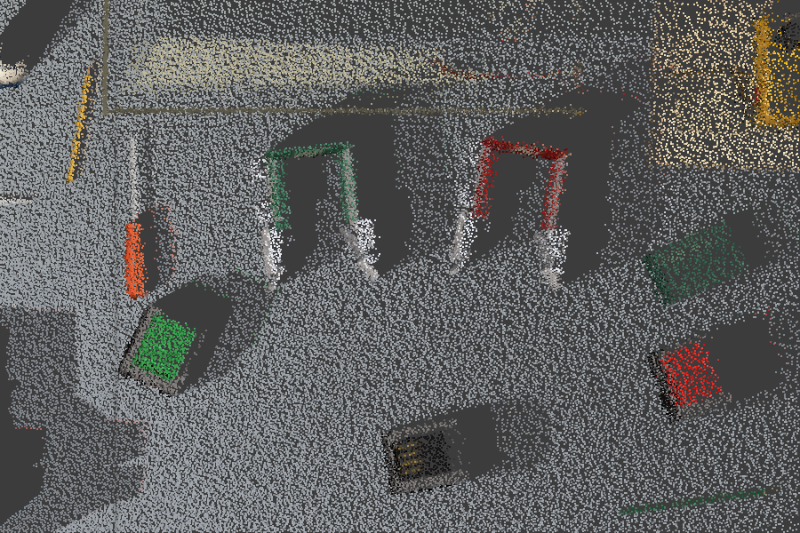

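The top-down map shows:

| Item | Pixels | Position (mm) | Yaw (rad) |
|---|---|---|---|
| Green pack | (165,347) | about (508, 266) | about -0.43 |
| Red pack | (690,375) | about (477, -326) | about +0.33 |
| Green dock back plate | (310,150) | – | dock about +0.1 |
| Red dock back plate | (525,150) | – | dock about -0.15 |

Next I check the vise clearance and work out the hover move.

```bash
cat >> h.py <<'E'
from scipy.spatial.transform import Rotation as Ro
def plan(xyz,yaw):
    """shift (units 400mm) and turn (units 90deg) to TCP xyz, tool down, jaw axis along yaw+90deg (mod pi)"""
    o=telemetry.get_obs();R=Ro.from_rotvec(o['orientation']);X=R.as_matrix()
    best=None
    for s in(1,-1):
        jx=s*np.array([-np.sin(yaw),np.cos(yaw),0]);z=np.array([0,0,-1.])
        T=Ro.from_matrix(np.stack([jx,np.cross(z,jx),z],1));d=(T*R.inv()).as_rotvec()
        if best is None or np.linalg.norm(d)<np.linalg.norm(best): best=d
    print('t',round(o['t'],2),'tcp',o['ee_pos'].round(1),'jaw',X[:,0].round(3),'z',X[:,2].round(3),'q6',o['qpos'][5].round(2),'F',o['ft_force'].round(1),'w',round(o['width'],1))
    print('travel',((np.array(xyz)-o['ee_pos'])/400).round(4),'dr',(best/(np.pi/2)).round(4))
E
python3 - <<'E'
from h import *
for f in 'ab':
    P=pts(np.load(f'/tmp/{f}.npz')).reshape(-1,3)
    for lo in(20,70,100):
        k=P[(P[:,0]>380)&(P[:,0]<640)&(P[:,1]>310)&(P[:,1]<600)&(P[:,2]>lo)&(P[:,2]<400)]
        if len(k): print(f,lo,len(k),'ymin',np.percentile(k[:,1],[0,2]).round(),'x',k[:,0].min().round(),k[:,0].max().round(),'zmax',k[:,2].max().round())
plan([490,130,250],-0.43)
E
```

```text
a 20 2111 ymin [310. 468.] x 380.0 495.0 zmax 129.0
a 70 1560 ymin [471. 502.] x 380.0 488.0 zmax 129.0
a 100 1344 ymin [495. 502.] x 380.0 471.0 zmax 129.0
b 20 5108 ymin [310. 502.] x 380.0 499.0 zmax 127.0
b 70 3407 ymin [497. 503.] x 380.0 489.0 zmax 127.0
b 100 2547 ymin [497. 502.] x 380.0 470.0 zmax 127.0
t 0.1 tcp [ 259.1 -568.2  221.9] jaw [ 0.415 -0.91  -0.001] z [-0.001  0.001 -1.   ] q6 -0.02 F [ 0.5 -0.7 -0.7] w 87.8
travel [0.5772 1.7455 0.0701] dr [-0.0009 -0.     -0.5461]
```

Request:
jog_arm:
  travel:
    - [0.03, 0.09, 0.02]
    - [0.07, 0.2, 0.04]
    - [0.11, 0.32, 0.06]
    - [0.15, 0.44, 0.08]
    - [0.19, 0.56, 0.1]
    - [0.23, 0.68, 0.12]
    - [0.27, 0.8, 0.14]
    - [0.31, 0.9, 0.15]
    - [0.34, 0.98, 0.15]
    - [0.35, 1.0, 0.15]
  dr:
    - [0, 0, -0.03]
    - [0, 0, -0.09]
    - [0, 0, -0.15]
    - [0, 0, -0.21]
    - [0, 0, -0.27]
    - [0, 0, -0.33]
    - [0, 0, -0.4]
    - [0, 0, -0.45]
    - [0, 0, -0.48]
    - [0, 0, -0.48]
  hand: 1

```text
t: 1.1
ee_pos: [399.5, -165.6, 282.1]
orientation: [-1.834, 2.549, 0.002]
ft_force: [-0.2, -0.1, 0.5]
width: 88.1
```

Run:
```python
from h import *
plan([480,-20,290],0)
plan([480,200,250],-0.43)
```

```text
t 1.1 tcp [ 399.5 -165.6  282.1] jaw [-0.318 -0.948 -0.002] z [ 0.001  0.002 -1.   ] q6 1.47 F [-0.2 -0.1  0.5] w 88.1
travel [0.2012 0.3639 0.0198] dr [-1.20e-03  2.00e-04  2.06e-01]
t 1.1 tcp [ 399.5 -165.6  282.1] jaw [-0.318 -0.948 -0.002] z [ 0.001  0.002 -1.   ] q6 1.47 F [-0.2 -0.1  0.5] w 88.1
travel [ 0.2012  0.9139 -0.0802] dr [-0.0011  0.0005 -0.0678]
```

Request:
jog_arm:
  travel:
    - [0.02, 0.08, 0.02]
    - [0.04, 0.18, 0.04]
    - [0.06, 0.28, 0.06]
    - [0.08, 0.38, 0.08]
    - [0.1, 0.48, 0.1]
    - [0.12, 0.58, 0.12]
    - [0.14, 0.68, 0.13]
    - [0.15, 0.76, 0.13]
    - [0.15, 0.8, 0.13]
    - [0.15, 0.8, 0.13]
  dr:
    - [0, 0, 0]
    - [0, 0, -0.01]
    - [0, 0, -0.02]
    - [0, 0, -0.03]
    - [0, 0, -0.04]
    - [0, 0, -0.05]
    - [0, 0, -0.06]
    - [0, 0, -0.07]
    - [0, 0, -0.07]
    - [0, 0, -0.07]

```text
t: 2.1
ee_pos: [459.7, 155.4, 333.6]
orientation: [-1.695, 2.644, 0.002]
ft_force: [0.5, 0.1, -0.6]
width: 87.8
```

Run:
```python
from h import *
w=grab('wrist','w1.png');np.savez('/tmp/w1.npz',**w)
E=w['extrinsics'];print(-E[:3,:3].T@E[:3,3],E[2,:3])
plan([480,200,250],-0.43)
```

```text
[529.25813251 123.62004772 495.53359765] [-0.25575709  0.11702401 -0.95963206]
t 2.15 tcp [459.6 154.3 333.6] jaw [-0.418 -0.908 -0.001] z [-0.     0.001 -1.   ] q6 2.3 F [ 0.9 -0.6  0.4] w 87.9
travel [ 0.0511  0.1142 -0.2089] dr [-0.0006 -0.      0.0008]
```

View pics/w1.png

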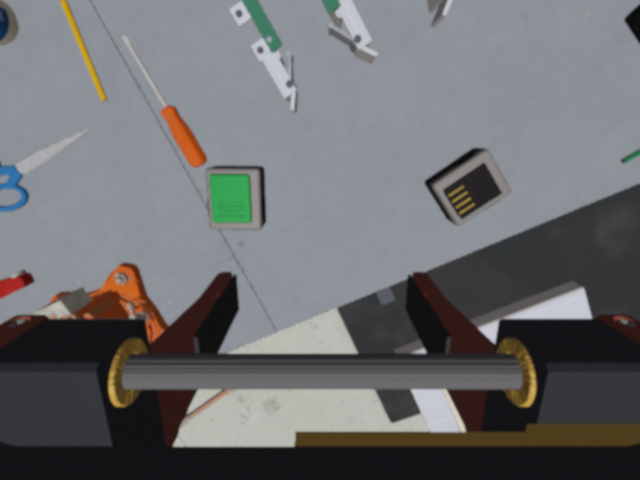

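The wrist view shows the green pack at (235,198), the bare pack at (470,187), the screwdriver at (185,135) and the green dock's entry catches at about (285,85) and (355,45). Joint 6 is near its limit here, so I'll turn the tool half round while measuring the pack.

```bash
cat >> h.py <<'E'
def pack(d,col,c,name=''):
    """block centre & yaw from depth: union of points above 36 mm near c"""
    P=pts(d);hsv=cv2.cvtColor(d['pixels'],cv2.COLOR_RGB2HSV).astype(int)
    near=np.hypot(P[...,0]-c[0],P[...,1]-c[1])<70
    h=hsv[...,0];m=(abs(h-63)<15) if col=='g' else (h<6)|(h>174)
    cap=m&(hsv[...,1]>150)&near&(P[...,2]>52);blk=near&(P[...,2]>38)&(P[...,2]<75)
    for n,k in(('cap',cap),('block',blk)):
        k=cv2.morphologyEx(k.astype(np.uint8),cv2.MORPH_OPEN,np.ones((3,3)))>0
        q=P[k];
        if len(q)<30: print(n,'none');continue
        R=cv2.minAreaRect(q[:,:2].astype(np.float32));w,hh=R[1];a=R[2] if w>hh else R[2]-90
        a=(a+90)%180-90
        print(n,len(q),'c',np.round(R[0],1),'size',np.round(R[1],1),'long-axis yaw',round(np.radians(a),3),'ztop',np.percentile(q[:,2],[5,50,95]).round(1))
E
python3 - <<'E'
from h import *
d=np.load('/tmp/w1.npz');pack(d,'g',(508,266))
P=pts(d);k=(P[...,0]>540)&(P[...,1]>0)&(P[...,1]<220)&(P[...,2]>12)&(P[...,2]<90);q=P[k];print(q.min(0),q.max(0),len(q))
for f in 'ab':
  P=pts(np.load(f'/tmp/{f}.npz')).reshape(-1,3);
  for s,(ya,yb) in (('G',(20,190)),('R',(-240,-60))):
    # cheek inner lips z 48..56 and back plate top z>70 : fit
    t=P[(P[:,2]>70)&(P[:,2]<90)&(P[:,0]>690)&(P[:,0]<770)&(P[:,1]>ya)&(P[:,1]<yb)]
    c=t.mean(0);u=np.linalg.svd(t[:,:2]-c[:2])[2][0];u*=-np.sign(u[1]);print(f,s,len(t),'plate top c',c.round(1),'yaw',np.arctan2(u[0],-u[1]).round(3),'len',np.ptp((t[:,:2]-c[:2])@u).round(1), 'mid',(c[:2]+u*((t[:,:2]-c[:2])@u).min()/2+u*((t[:,:2]-c[:2])@u).max()/2).round(1))
E
```

```text
cap 1688 c [509.7 262. ] size [48.1 59.2] long-axis yaw -0.437 ztop [58.2 59.6 61. ]
block 3282 c [507.1 264.7] size [73.7 82.9] long-axis yaw -0.431 ztop [41.6 58.5 60.8]
[574.28687854  23.35536176  12.05640216] [702.18521867 151.44547002  57.44211879] 3441
a G 96 plate top c [728.7 105.1  76.1] yaw 0.117 len 95.6 mid [729.  102.6]
a R 89 plate top c [ 731.2 -140.4   75.3] yaw -0.168 len 98.5 mid [ 730.8 -142.5]
b G 103 plate top c [729.9 105.   75. ] yaw 0.108 len 99.5 mid [730.3 100.8]
b R 74 plate top c [ 732.6 -140.9   74.7] yaw -0.157 len 97.5 mid [ 732.1 -144.2]
```

Request:
jog_arm:
  travel:
    - [0, 0.02, 0]
    - [0, 0.04, 0]
    - [0, 0.06, 0]
    - [0, 0.08, 0]
    - [0.01, 0.1, 0]
    - [0.01, 0.1, 0]
    - [0.01, 0.1, 0]
    - [0.01, 0.1, 0]
    - [0.01, 0.1, 0]
    - [0.01, 0.1, 0]
  dr:
    - [0, 0, 0.09]
    - [0, 0, 0.18]
    - [0, 0, 0.27]
    - [0, 0, 0.36]
    - [0, 0, 0.45]
    - [0, 0, 0.54]
    - [0, 0, 0.63]
    - [0, 0, 0.72]
    - [0, 0, 0.81]
    - [0, 0, 0.9]

```text
t: 3.15
ee_pos: [463.8, 192.5, 333.3]
orientation: [3.008, -0.904, -0.002]
ft_force: [0.2, 0.2, 0.7]
width: 88.0
```

Request:
jog_arm:
  travel:
    - [0, 0, 0]
    - [0, 0, 0]
    - [0, 0, -0.02]
    - [0, 0, -0.05]
    - [0, 0, -0.1]
    - [0, 0, -0.15]
    - [0, 0, -0.2]
    - [0, 0, -0.25]
    - [0, 0, -0.28]
    - [0, 0, -0.28]
  dr:
    - [0, 0, 0.09]
    - [0, 0, 0.18]
    - [0, 0, 0.27]
    - [0, 0, 0.36]
    - [0, 0, 0.45]
    - [0, 0, 0.54]
    - [0, 0, 0.63]
    - [0, 0, 0.72]
    - [0, 0, 0.81]
    - [0, 0, 0.9]

```text
t: 4.15
ee_pos: [462.9, 190.2, 219.3]
orientation: [2.87, 1.273, -0.007]
ft_force: [0.0, 0.6, -0.3]
width: 87.6
```

Run:
```python
from h import *
plan([485,274.7,10],-0.432)
```

```text
t 4.15 tcp [462.9 190.2 219.3] jaw [ 0.671  0.741 -0.005] z [-0.003 -0.003 -1.   ] q6 -0.47 F [ 0.   0.6 -0.3] w 87.6
travel [ 0.0554  0.2111 -0.5233] dr [ 0.0024 -0.0017  0.1935]
```

Request:
jog_arm:
  travel:
    - [0.01, 0.04, 0]
    - [0.02, 0.1, -0.02]
    - [0.035, 0.16, -0.06]
    - [0.05, 0.2, -0.12]
    - [0.0555, 0.211, -0.18]
    - [0.0555, 0.211, -0.24]
    - [0.0555, 0.211, -0.29]
    - [0.0555, 0.211, -0.32]
    - [0.0555, 0.211, -0.33]
    - [0.0555, 0.211, -0.33]
  dr:
    - [0, 0, 0.05]
    - [0, 0, 0.1]
    - [0.001, 0, 0.15]
    - [0.0024, -0.0017, 0.19]
    - [0.0024, -0.0017, 0.1935]
    - [0.0024, -0.0017, 0.1935]
    - [0.0024, -0.0017, 0.1935]
    - [0.0024, -0.0017, 0.1935]
    - [0.0024, -0.0017, 0.1935]
    - [0.0024, -0.0017, 0.1935]

```text
t: 5.15
ee_pos: [485.3, 273.9, 87.2]
orientation: [-2.646, -1.693, 0.001]
ft_force: [-0.0, 0.5, 0.1]
width: 87.9
```

Run:
```python
from h import *
plan([485,274.7,10],-0.432)
w=grab('wrist','w2.png')
pack(w,'g',(507,265))
```

```text
t 5.15 tcp [485.3 273.9  87.2] jaw [ 0.419  0.908 -0.   ] z [-0. -0. -1.] q6 -0.65 F [-0.   0.5  0.1] w 87.9
travel [-0.0008  0.002  -0.193 ] dr [ 0.0002 -0.0003  0.0004]
cap 7380 c [497.3 269.3] size [49.9 85.7] long-axis yaw -0.441 ztop [58.7 60.  61.2]
block 12858 c [504.6 265.7] size [73.8 83. ] long-axis yaw -0.438 ztop [42.2 59.2 60.9]
```

View pics/w2.png

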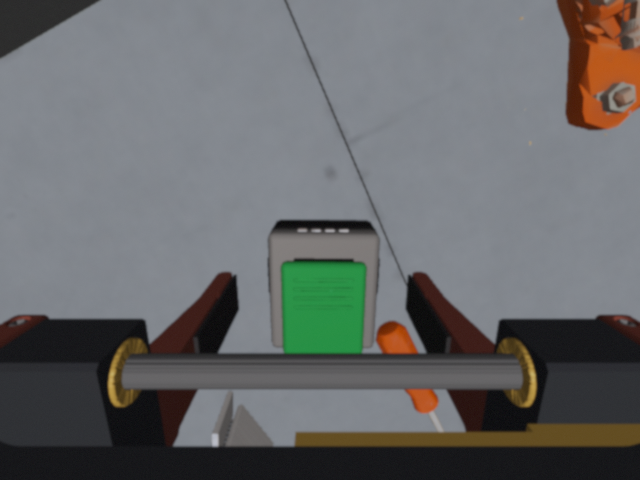

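The green pack (270–378, 222–350) is centred between the fingers and the screwdriver handle (405,360) is clear of them. I'll descend and grip.

Request:
jog_arm:
  travel:
    - [0, 0.002, -0.04]
    - [0, 0.002, -0.09]
    - [0, 0.002, -0.14]
    - [0, 0.002, -0.17]
    - [0, 0.002, -0.185]
    - [0, 0.002, -0.192]
    - [0, 0.002, -0.192]
    - [0, 0.002, -0.192]
    - [0, 0.002, -0.192]
    - [0, 0.002, -0.192]
  dr:
    - [0, 0, 0]
    - [0, 0, 0]
    - [0, 0, 0]
    - [0, 0, 0]
    - [0, 0, 0]
    - [0, 0, 0]
    - [0, 0, 0]
    - [0, 0, 0]
    - [0, 0, 0]
    - [0, 0, 0]

```text
t: 6.2
ee_pos: [485.9, 275.2, 11.5]
orientation: [2.646, 1.693, 0.002]
ft_force: [-0.1, -0.6, 0.3]
width: 87.6
```

Request:
jog_arm:
  travel:
    - [0, 0, 0]
    - [0, 0, 0]
    - [0, 0, 0]
    - [0, 0, 0]
    - [0, 0, 0]
    - [0, 0, 0]
    - [0, 0, 0]
    - [0, 0, 0]
    - [0, 0, 0]
    - [0, 0, 0]
  dr:
    - [0, 0, 0]
    - [0, 0, 0]
    - [0, 0, 0]
    - [0, 0, 0]
    - [0, 0, 0]
    - [0, 0, 0]
    - [0, 0, 0]
    - [0, 0, 0]
    - [0, 0, 0]
    - [0, 0, 0]
  hand: -1

```text
t: 7.2
ee_pos: [485.9, 275.2, 11.6]
orientation: [2.646, 1.693, 0.002]
ft_force: [-1.5, -0.8, 4.8]
width: 71.9
```

Run:
```python
from h import *
# dock frames from plate mids (plate centre at dock x=+47)
G=np.array([729.6,102.5]);yg=.112
O=G-47*np.array([np.cos(yg),np.sin(yg)]);print('O',O)
f=lambda x,y=0:O+x*np.array([np.cos(yg),np.sin(yg)])+y*np.array([-np.sin(yg),np.cos(yg)])
for g in(-200,-120): print(g,f(g));plan([*f(g),11],yg)
```

```text
O [682.89447598  97.24699837]
-200 [484.14756526  74.89379994]
t 7.2 tcp [485.9 275.2  11.6] jaw [0.419 0.908 0.001] z [ 0.001  0.001 -1.   ] q6 -0.64 F [-1.5 -0.8  4.8] w 71.9
travel [-0.0043 -0.5007 -0.0016] dr [-0.0006  0.0007  0.3466]
-120 [563.64632955  83.83507931]
t 7.2 tcp [485.9 275.2  11.6] jaw [0.419 0.908 0.001] z [ 0.001  0.001 -1.   ] q6 -0.64 F [-1.5 -0.8  4.8] w 71.9
travel [ 0.1944 -0.4784 -0.0016] dr [-0.0006  0.0007  0.3466]
```

Request:
jog_arm:
  travel:
    - [-0.002, -0.02, 0]
    - [-0.01, -0.06, 0]
    - [-0.02, -0.11, 0]
    - [-0.025, -0.16, 0]
    - [-0.025, -0.21, 0]
    - [-0.02, -0.26, 0]
    - [-0.01, -0.31, 0]
    - [-0.005, -0.36, 0]
    - [-0.005, -0.4, 0]
    - [-0.005, -0.43, 0]
  dr:
    - [0, 0, 0]
    - [0, 0, 0]
    - [0, 0, 0.02]
    - [0, 0, 0.06]
    - [0, 0, 0.1]
    - [0, 0, 0.15]
    - [0, 0, 0.2]
    - [0, 0, 0.25]
    - [0, 0, 0.3]
    - [0, 0, 0.33]

```text
t: 8.2
ee_pos: [483.3, 101.6, 11.6]
orientation: [-2.122, -2.316, -0.002]
ft_force: [-0.8, 3.1, 1.6]
width: 71.7
```

Run:
```python
from h import *
plan([484.1,74.9,11],.112)
w=grab('wrist','w3.png');np.savez('/tmp/w3.npz',**w)
a=grab('scene');b=grab('side','d3.png')
pack(a,'g',(512,101)); pack(b,'g',(512,101))
```

```text
t 8.2 tcp [483.3 101.6  11.6] jaw [-0.088  0.996  0.001] z [ 0.001  0.001 -1.   ] q6 -1.48 F [-0.8  3.1  1.6] w 71.7
travel [ 0.0019 -0.0666 -0.0016] dr [-0.0008  0.0004  0.0155]
cap none
block 147 c [480.4 101.1] size [58.5 77.6] long-axis yaw -1.017 ztop [38.4 44.2 61.5]
cap none
block 431 c [489.5 120.5] size [100.9  72.9] long-axis yaw 0.727 ztop [39.6 43.7 67.9]
```

View pics/w3.png

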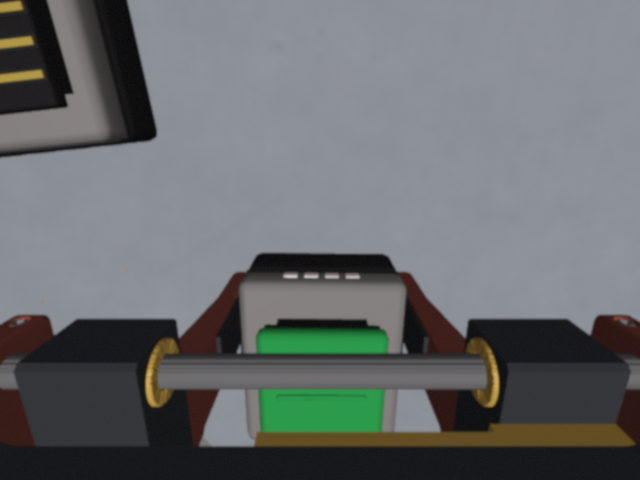

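The pack is held square in the jaws (245–405, 255–435), and the bare pack at upper left is untouched. I refine the dock axis from the first wrist view's cheek points before entering.

Run:
```python
from h import *
def dock(files,O,yaw):
    c,s=np.cos(yaw),np.sin(yaw)
    for f in files:
        P=pts(np.load(f)).reshape(-1,3);d=P[:,:2]-O
        x=d@[c,s];y=d@[-s,c];z=P[:,2]
        for nm,(za,zb) in(('lip',(46,60)),('plate',(66,90)),('mid',(20,44))):
            k=(z>za)&(z<zb)&(x<70)&(abs(y)<75)&(x>-110)
            for side in(1,-1):
                if nm=='plate': m=k&(x>30)&(np.sign(y)==side); v=y
                else: m=k&(x>-110)&(x<35)&(np.sign(y)==side)
                if m.sum()<15: continue
                q=np.abs(y[m]);print(f[5:7],nm,side,m.sum(),'|y| pct',np.percentile(q,[2,10,50,90,98]).round(1),'x',np.percentile(x[m],[2,50,98]).round(1),'slope',np.polyfit(x[m],y[m],1)[0].round(3) if nm!='plate' else '')
dock(['/tmp/w1.npz','/tmp/a.npz','/tmp/b.npz'],np.array([682.9,97.2]),.112)
```

```text
w1 lip 1 1536 |y| pct [29.7 32.3 43.  55.4 58.3] x [-86.3 -35.3  17.9] slope -0.176
w1 lip -1 969 |y| pct [34.3 41.1 51.8 60.3 62.1] x [-90.3 -55.7 -27.4] slope 0.183
w1 mid 1 200 |y| pct [25.3 27.8 37.3 54.1 57.5] x [-101.7  -61.   -44. ] slope -0.449
w1 mid -1 459 |y| pct [28.9 32.2 42.  55.1 59.2] x [-101.7  -63.2  -35.5] slope 0.331
a. lip 1 214 |y| pct [28.5 33.8 45.5 56.7 62.2] x [-88.2 -25.6  32.3] slope -0.148
a. lip -1 164 |y| pct [29.5 33.2 43.3 55.  60. ] x [-85.7 -26.   32.5] slope 0.133
a. plate 1 55 |y| pct [ 3.1  9.6 26.6 43.6 46.8] x [41.  45.6 51.6] slope 
a. plate -1 62 |y| pct [ 0.4  2.6 22.9 41.8 46.5] x [40.7 45.2 52.4] slope 
a. mid 1 242 |y| pct [33.5 43.4 52.9 61.6 63.8] x [-101.2  -46.1   31.2] slope -0.124
a. mid -1 289 |y| pct [28.4 34.5 41.9 56.7 61.6] x [-100.8  -49.7   31.2] slope 0.09
b. lip 1 261 |y| pct [29.8 33.9 44.  54.6 59.5] x [-82.4 -20.7  32.9] slope -0.127
b. lip -1 187 |y| pct [31.  33.4 43.4 55.9 61. ] x [-86.2 -25.4  32.3] slope 0.134
b. plate 1 72 |y| pct [ 2.2  7.2 25.3 45.2 47.3] x [42.9 46.6 52.6] slope 
b. plate -1 63 |y| pct [ 0.9  2.6 22.7 42.  50.9] x [43.7 46.4 52.1] slope 
b. mid 1 480 |y| pct [41.1 42.8 53.1 59.5 61.2] x [-102.1  -39.9   31.5] slope -0.137
b. mid -1 491 |y| pct [29.4 37.2 42.8 56.4 60. ] x [-100.9  -44.8   30.8] slope 0.076
```

```bash
cat >> h.py <<'E'
def dk(O,yaw,x,y=0): return np.array(O)+x*np.array([np.cos(yaw),np.sin(yaw)])+y*np.array([-np.sin(yaw),np.cos(yaw)])
GO,GY=(682.9,97.2),.112
E
python3 - <<'E'
from h import *
for x in(-195,-121): print(x);plan([*dk(GO,GY,x,-1),11.5],GY)
E
```

```text
-195
t 8.35 tcp [483.2 101.7  11.6] jaw [-0.083  0.997  0.001] z [-0.     0.001 -1.   ] q6 -1.47 F [ 0. -4.  3.] w 71.7
travel [ 0.0151 -0.0682 -0.0002] dr [-0.0003 -0.0001  0.0184]
-121
t 8.35 tcp [483.2 101.7  11.6] jaw [-0.083  0.997  0.001] z [-0.     0.001 -1.   ] q6 -1.47 F [ 0. -4.  3.] w 71.7
travel [ 0.1989 -0.0475 -0.0002] dr [-0.0003 -0.0001  0.0184]
```

Request:
jog_arm:
  travel:
    - [0.003, -0.03, 0]
    - [0.008, -0.06, 0]
    - [0.015, -0.068, 0]
    - [0.04, -0.065, 0]
    - [0.075, -0.061, 0]
    - [0.11, -0.057, 0]
    - [0.145, -0.053, 0]
    - [0.175, -0.05, 0]
    - [0.195, -0.048, 0]
    - [0.199, -0.0475, 0]
  dr:
    - [0, 0, 0.008]
    - [0, 0, 0.018]
    - [0, 0, 0.0184]
    - [0, 0, 0.0184]
    - [0, 0, 0.0184]
    - [0, 0, 0.0184]
    - [0, 0, 0.0184]
    - [0, 0, 0.0184]
    - [0, 0, 0.0184]
    - [0, 0, 0.0184]

```text
t: 9.35
ee_pos: [560.8, 82.8, 11.3]
orientation: [-2.093, -2.338, 0.005]
ft_force: [-7.9, -0.9, 10.8]
width: 71.7
```

Run:
```python
from h import *
plan([*dk(GO,GY,-121,-1),11.5],GY)
b=grab('side','d4.png');np.savez('/tmp/b4.npz',**b)
i=cv2.imread('pics/d4.png')[210:330,180:380];cv2.imwrite('pics/d4c.png',cv2.resize(i,(800,480),interpolation=2))
```

```text
t 9.35 tcp [560.8  82.8  11.3] jaw [-0.111  0.994  0.   ] z [-0.005 -0.    -1.   ] q6 -1.56 F [-7.9 -0.9 10.8] w 71.7
travel [ 0.0048 -0.0003  0.0005] dr [ 0.0001 -0.0032  0.0007]
```

View pics/d4c.png

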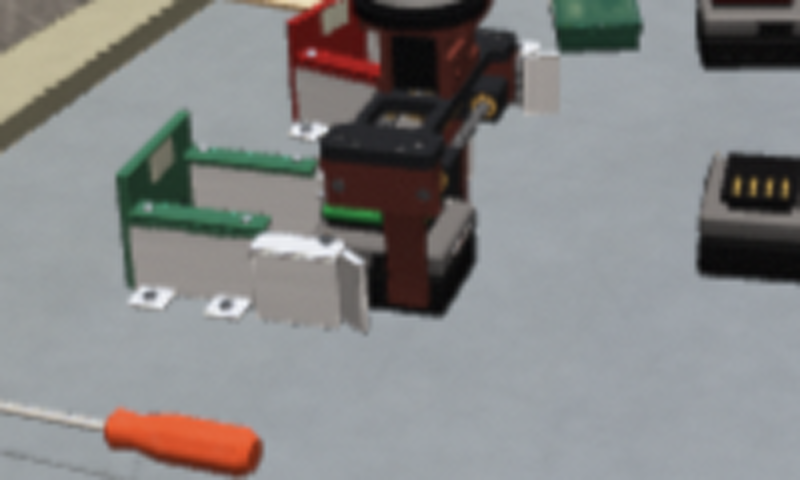

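The pack is in the green dock's mouth, gripped from the sides and touching the catches (-8 N). I'll release, lift, go behind it, set the fingers about 13 mm apart and push from the rear.

Request:
jog_arm:
  travel:
    - [0, 0, 0]
    - [0, 0, 0]
    - [0, 0, 0]
    - [0, 0, 0]
    - [0, 0, 0]
    - [0, 0, 0.03]
    - [0, 0, 0.08]
    - [0, 0, 0.13]
    - [0, 0, 0.18]
    - [0, 0, 0.2]
  dr:
    - [0, 0, 0]
    - [0, 0, 0]
    - [0, 0, 0]
    - [0, 0, 0]
    - [0, 0, 0]
    - [0, 0, 0]
    - [0, 0, 0]
    - [0, 0, 0]
    - [0, 0, 0]
    - [0, 0, 0]
  hand: 1

```text
t: 10.4
ee_pos: [562.1, 82.9, 93.9]
orientation: [-2.094, -2.34, 0.001]
ft_force: [0.1, 0.5, 0.4]
width: 88.1
```

Run:
```python
from h import *
w=grab('wrist');c=dk(GO,GY,-98)
pack(w,'g',c)
plan([*dk(GO,GY,-168,-1),11.5],GY)
```

```text
cap 6973 c [584.8  85.8] size [62.8 49.8] long-axis yaw 0.11 ztop [58.6 59.8 61.1]
block 15542 c [587.8  84.8] size [ 96.7 121.9] long-axis yaw -1.455 ztop [40.7 49.7 60.7]
t 10.45 tcp [562.3  83.   94.2] jaw [-0.111  0.994  0.   ] z [-0.001  0.    -1.   ] q6 -1.56 F [0.3 0.8 1.3] w 87.8
travel [-0.1157 -0.0139 -0.2067] dr [-0.0003 -0.0004  0.0008]
```

Request:
jog_arm:
  travel:
    - [-0.03, -0.004, 0]
    - [-0.07, -0.009, 0]
    - [-0.1, -0.013, 0]
    - [-0.116, -0.014, 0]
    - [-0.116, -0.014, -0.04]
    - [-0.116, -0.014, -0.09]
    - [-0.116, -0.014, -0.14]
    - [-0.116, -0.014, -0.18]
    - [-0.116, -0.014, -0.198]
    - [-0.116, -0.014, -0.198]
  dr:
    - [0, 0, 0]
    - [0, 0, 0]
    - [0, 0, 0]
    - [0, 0, 0]
    - [0, 0, 0]
    - [0, 0, 0]
    - [0, 0, 0]
    - [0, 0, 0]
    - [0, 0, 0]
    - [0, 0, 0]
  hand: -0.7

```text
t: 11.45
ee_pos: [515.1, 77.3, 14.0]
orientation: [-2.094, -2.339, 0.003]
ft_force: [0.4, -0.2, -0.5]
width: 14.0
```

Run:
```python
from h import *
for x in (-147,-70,-52): plan([*dk(GO,GY,x,-1),14],GY)
```

```text
t 11.45 tcp [515.1  77.3  14. ] jaw [-0.111  0.994  0.   ] z [-0.003  0.    -1.   ] q6 -1.56 F [ 0.4 -0.2 -0.5] w 14.0
travel [0.0547 0.0063 0.0001] dr [-0.0001 -0.0018  0.0008]
t 11.45 tcp [515.1  77.3  14. ] jaw [-0.111  0.994  0.   ] z [-0.003  0.    -1.   ] q6 -1.56 F [ 0.4 -0.2 -0.5] w 14.0
travel [2.46e-01 2.78e-02 1.00e-04] dr [-0.0001 -0.0018  0.0008]
t 11.45 tcp [515.1  77.3  14. ] jaw [-0.111  0.994  0.   ] z [-0.003  0.    -1.   ] q6 -1.56 F [ 0.4 -0.2 -0.5] w 14.0
travel [2.907e-01 3.280e-02 1.000e-04] dr [-0.0001 -0.0018  0.0008]
```

Request:
jog_arm:
  travel:
    - [0.03, 0.0034, 0]
    - [0.06, 0.0068, 0]
    - [0.09, 0.01, 0]
    - [0.12, 0.0136, 0]
    - [0.15, 0.017, 0]
    - [0.18, 0.0203, 0]
    - [0.21, 0.0237, 0]
    - [0.235, 0.0265, 0]
    - [0.25, 0.0282, 0]
    - [0.258, 0.029, 0]
  dr:
    - [0, 0, 0]
    - [0, 0, 0]
    - [0, 0, 0]
    - [0, 0, 0]
    - [0, 0, 0]
    - [0, 0, 0]
    - [0, 0, 0]
    - [0, 0, 0]
    - [0, 0, 0]
    - [0, 0, 0]

```text
t: 12.45
ee_pos: [618.6, 88.9, 14.2]
orientation: [-2.093, -2.339, 0.004]
ft_force: [-10.2, -0.6, 6.5]
width: 13.2
```

Request:
jog_arm:
  travel:
    - [0.004, 0.0005, 0]
    - [0.008, 0.001, 0]
    - [0.012, 0.0014, 0]
    - [0.016, 0.0018, 0]
    - [0.02, 0.0022, 0]
    - [0.023, 0.0026, 0]
    - [0.026, 0.0029, 0]
    - [0.029, 0.0033, 0]
    - [0.032, 0.0036, 0]
    - [0.032, 0.0036, 0]
  dr:
    - [0, 0, 0]
    - [0, 0, 0]
    - [0, 0, 0]
    - [0, 0, 0]
    - [0, 0, 0]
    - [0, 0, 0]
    - [0, 0, 0]
    - [0, 0, 0]
    - [0, 0, 0]
    - [0, 0, 0]

```text
t: 13.45
ee_pos: [631.6, 90.4, 14.5]
orientation: [-2.093, -2.339, 0.004]
ft_force: [-2.9, -0.4, 2.3]
width: 13.1
```

Run:
```python
from h import *
plan([*dk(GO,GY,-52,-1),14],GY)
b=grab('side','d5.png');np.savez('/tmp/b5.npz',**b)
i=cv2.imread('pics/d5.png')[220:310,190:310];cv2.imwrite('pics/d5c.png',cv2.resize(i,(800,600),interpolation=2))
```

```text
t 13.45 tcp [631.6  90.4  14.5] jaw [-0.111  0.994  0.001] z [-0.004  0.    -1.   ] q6 -1.56 F [-2.9 -0.4  2.3] w 13.1
travel [-0.0006 -0.0001 -0.0011] dr [-0.0001 -0.0023  0.0008]
```

View pics/d5c.png

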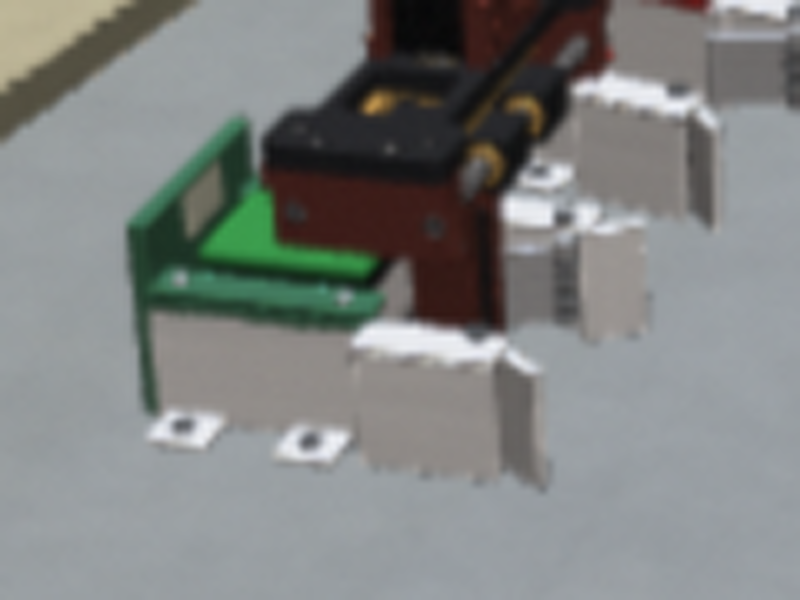

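The pack is deep inside the green dock and the force fell from 10 N to 3 N, so the catches have probably snapped. I creep on until it meets the back plate.

Request:
jog_arm:
  travel:
    - [0.002, 0.0002, 0]
    - [0.004, 0.0004, 0]
    - [0.006, 0.0006, 0]
    - [0.008, 0.0009, 0]
    - [0.01, 0.0011, 0]
    - [0.012, 0.0013, 0]
    - [0.014, 0.0015, 0]
    - [0.015, 0.0016, 0]
    - [0.015, 0.0016, 0]
    - [0.015, 0.0016, 0]
  dr:
    - [0, 0, 0]
    - [0, 0, 0]
    - [0, 0, 0]
    - [0, 0, 0]
    - [0, 0, 0]
    - [0, 0, 0]
    - [0, 0, 0]
    - [0, 0, 0]
    - [0, 0, 0]
    - [0, 0, 0]

```text
t: 14.5
ee_pos: [633.8, 90.7, 14.3]
orientation: [-2.09, -2.335, 0.013]
ft_force: [-15.3, -0.2, 12.7]
width: 13.3
```

It stopped against the plate at 15 N, 4 mm short of the command. I back off, lift and turn the tool half round; that helps with the red pack and lets the wrist camera face the docks.

Request:
jog_arm:
  travel:
    - [-0.01, -0.001, 0]
    - [-0.02, -0.002, 0.01]
    - [-0.02, -0.002, 0.06]
    - [-0.02, -0.002, 0.14]
    - [-0.03, -0.01, 0.24]
    - [-0.06, -0.05, 0.34]
    - [-0.1, -0.1, 0.42]
    - [-0.15, -0.15, 0.48]
    - [-0.2, -0.2, 0.5]
    - [-0.22, -0.22, 0.5]
  dr:
    - [0, 0, 0]
    - [0, 0, 0]
    - [0, 0, 0]
    - [0, 0, 0]
    - [0, 0, -0.06]
    - [0, 0, -0.15]
    - [0, 0, -0.24]
    - [0, 0, -0.33]
    - [0, 0, -0.42]
    - [0, 0, -0.5]
  hand: 1

```text
t: 15.5
ee_pos: [545.9, 1.3, 216.7]
orientation: [-2.829, -1.348, 0.0]
ft_force: [0.7, 0.1, 0.8]
width: 86.9
```

Request:
jog_arm:
  travel:
    - [-0.02, -0.02, 0.01]
    - [-0.04, -0.04, 0.02]
    - [-0.05, -0.06, 0.03]
    - [-0.06, -0.08, 0.04]
    - [-0.07, -0.1, 0.05]
    - [-0.08, -0.12, 0.06]
    - [-0.09, -0.14, 0.07]
    - [-0.1, -0.15, 0.08]
    - [-0.1, -0.15, 0.08]
    - [-0.1, -0.15, 0.08]
  dr:
    - [0, 0, -0.09]
    - [0, 0, -0.18]
    - [0, 0, -0.27]
    - [0, 0, -0.36]
    - [0, 0, -0.45]
    - [0, 0, -0.54]
    - [0, 0, -0.63]
    - [0, 0, -0.72]
    - [0, 0, -0.81]
    - [0, 0, -0.9]

```text
t: 16.5
ee_pos: [506.6, -59.1, 249.4]
orientation: [-3.026, 0.822, -0.012]
ft_force: [-0.0, 0.5, 1.1]
width: 87.6
```

Run:
```python
from h import *
plan([480,-30,260],0)
```

```text
t 16.5 tcp [506.6 -59.1 249.4] jaw [ 0.863 -0.506  0.006] z [ 0.009  0.004 -1.   ] q6 0.38 F [-0.   0.5  1.1] w 87.6
travel [-0.0666  0.0728  0.0265] dr [ 5.000e-04  6.500e-03 -6.623e-01]
```

Request:
jog_arm:
  travel:
    - [0, 0.01, 0.02]
    - [-0.01, 0.02, 0.04]
    - [-0.02, 0.03, 0.06]
    - [-0.03, 0.04, 0.08]
    - [-0.04, 0.05, 0.1]
    - [-0.05, 0.06, 0.1]
    - [-0.06, 0.07, 0.1]
    - [-0.06, 0.07, 0.1]
    - [-0.06, 0.07, 0.1]
    - [-0.06, 0.07, 0.1]
  dr:
    - [0, 0, -0.09]
    - [0, 0, -0.18]
    - [0, 0, -0.27]
    - [0, 0, -0.36]
    - [0, 0, -0.45]
    - [0, 0, -0.54]
    - [0, 0.003, -0.62]
    - [0, 0.006, -0.66]
    - [0, 0.006, -0.66]
    - [0, 0.006, -0.66]

```text
t: 17.5
ee_pos: [483.1, -31.2, 289.7]
orientation: [-2.227, 2.215, -0.003]
ft_force: [-0.2, -0.3, 0.1]
width: 87.9
```

Run:
```python
from h import *
w=grab('wrist','w6.png');np.savez('/tmp/w6.npz',**w)
pack(w,'g',GO)
pack(grab('side'),'r',(477,-326));pack(w,'r',(477,-326))
plan([480,-30,260],0)
```

```text
cap 1806 c [675.9  93.4] size [34.5 49.3] long-axis yaw -1.466 ztop [57.8 59.6 61.3]
block 5722 c [658.2  93.2] size [ 76.  116.8] long-axis yaw -1.562 ztop [41.6 53.4 60.7]
cap 161 c [ 479.5 -329.1] size [61.3 59. ] long-axis yaw 0.39 ztop [53.9 58.1 61. ]
block 349 c [ 473.1 -324.8] size [82.3 72.1] long-axis yaw 0.362 ztop [39.8 50.5 59.9]
cap 2344 c [ 479.8 -328.7] size [63.8 52. ] long-axis yaw 0.367 ztop [58.2 60.3 61.8]
block 4090 c [ 475.8 -329.6] size [84.3 72.1] long-axis yaw 0.343 ztop [41.6 59.1 61.4]
t 17.6 tcp [482.9 -31.2 289.6] jaw [ 0.005 -1.     0.001] z [ 0.001 -0.001 -1.   ] q6 1.48 F [ 0.  -0.7  0.1] w 87.7
travel [-0.0072  0.0031 -0.0739] dr [ 0.0008  0.0007 -0.0031]
```

View pics/w6.png

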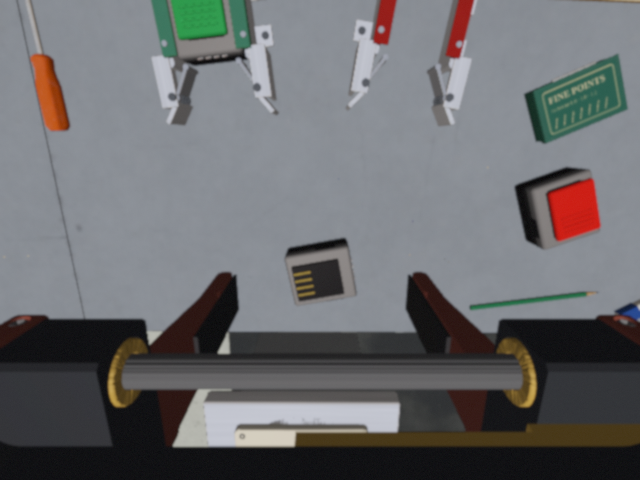

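The green pack sits home at (205,40) with its catch tips, at about (193,68) and (238,60), back at rest behind the rear face, matching the idle red dock's catches. The red pack is at (560,207), with the tin at (577,97) clear of it. I refine the red dock's position and plan the grasp.

```bash
echo "RO,RY=np.array([731.5,-143.3])-46.5*np.array([np.cos(-.16),np.sin(-.16)]),-.16" >> h.py
python3 - <<'E'
from h import *
print(RO)
# catch tips / cheeks in dock frame: min |y| per x-bin, both docks
for nm,O,Y in(('G',GO,GY),('R',RO,RY)):
  for f in('w6','a','b'):
    P=pts(np.load(f'/tmp/{f}.npz')).reshape(-1,3);d=P[:,:2]-O;x=d@[np.cos(Y),np.sin(Y)];y=d@[-np.sin(Y),np.cos(Y)];z=P[:,2]
    out=[]
    for xa,zl,zh in((-105,12,60),(-95,12,60),(-68,30,43),(-55,30,43),(-35,47,58),(-15,47,58),(5,47,58)):
        r=[]
        for s in(1,-1):
            m=(x>xa)&(x<xa+12)&(z>zl)&(z<zh)&(s*y>15)&(s*y<65)
            r+=[(s*np.percentile(s*y[m],3)).round(1),(s*np.percentile(s*y[m],97)).round(1)] if m.sum()>6 else [None,None]
        out.append((xa,*r))
    print(nm,f,*[tuple(None if v is None else float(v) for v in o) for o in out])
plan([453.2,-337.7,100],.345)
E
```

```text
[ 685.59393132 -135.89170339]
G w6 (-105.0, 49.3, 57.9, -53.6, -63.0) (-95.0, 42.2, 56.9, -46.4, -62.6) (-68.0, 31.8, 40.7, -36.8, -62.7) (-55.0, 25.1, 41.2, -29.3, -62.7) (-35.0, 18.9, 50.2, -22.3, -50.4) (-15.0, 29.2, 44.2, -27.2, -48.7) (5.0, 29.1, 44.1, -30.0, -47.8)
G a (-105.0, 52.8, 63.4, -46.7, -61.1) (-95.0, 44.4, 63.4, -40.0, -60.7) (-68.0, 53.5, 63.1, -28.8, -54.2) (-55.0, 28.2, 63.1, -26.4, -58.7) (-35.0, 31.0, 49.9, -31.3, -46.7) (-15.0, 29.4, 48.6, -31.1, -44.3) (5.0, 31.7, 47.5, -29.8, -48.9)
G b (-105.0, 53.0, 60.9, -50.6, -60.8) (-95.0, 46.2, 60.7, -43.0, -57.5) (-68.0, 56.0, 61.4, -35.6, -59.8) (-55.0, 55.3, 61.3, -27.4, -59.9) (-35.0, 33.3, 47.2, -30.5, -44.9) (-15.0, 30.8, 48.3, -30.5, -47.9) (5.0, 31.4, 45.8, -31.5, -47.4)
R w6 (-105.0, 52.2, 60.9, -51.2, -60.0) (-95.0, 44.5, 60.5, -44.2, -58.8) (-68.0, 34.3, 60.8, -34.1, -42.9) (-55.0, 27.2, 60.8, -26.6, -42.8) (-35.0, 31.4, 51.1, -31.3, -55.1) (-15.0, 31.7, 46.8, -31.3, -46.2) (5.0, None, None, -31.3, -46.1)
R a (-105.0, 53.3, 64.3, -40.7, -58.1) (-95.0, 46.8, 63.2, -39.4, -59.9) (-68.0, 52.8, 62.9, -27.5, -47.3) (-55.0, 28.8, 63.1, -22.7, -49.3) (-35.0, 31.3, 50.3, -30.3, -47.3) (-15.0, 35.8, 49.4, -31.3, -45.3) (5.0, 33.6, 51.6, -28.6, -46.5)
R b (-105.0, 50.6, 61.9, -48.9, -62.3) (-95.0, 46.9, 61.1, -39.7, -59.7) (-68.0, 55.1, 62.8, -33.1, -58.9) (-55.0, 55.4, 63.2, -28.9, -60.9) (-35.0, 31.6, 49.8, -30.5, -44.4) (-15.0, 35.8, 49.2, -28.3, -42.5) (5.0, 29.9, 45.8, -30.6, -48.0)
t 17.6 tcp [482.9 -31.2 289.6] jaw [ 0.005 -1.     0.001] z [ 0.001 -0.001 -1.   ] q6 1.48 F [ 0.  -0.7  0.1] w 87.7
travel [-0.0742 -0.7662 -0.4739] dr [0.0007 0.0008 0.2166]
```

With the axis corrected, the green catch tips lie at ±27 mm, the same as the red dock's resting catches, so both are shut. The red dock frame is well centred. Next is the red pack.

Request:
jog_arm:
  travel:
    - [-0.01, -0.06, 0]
    - [-0.02, -0.15, 0]
    - [-0.03, -0.25, -0.01]
    - [-0.04, -0.36, -0.03]
    - [-0.05, -0.47, -0.07]
    - [-0.06, -0.58, -0.12]
    - [-0.07, -0.68, -0.18]
    - [-0.074, -0.74, -0.25]
    - [-0.0742, -0.766, -0.32]
    - [-0.0742, -0.766, -0.38]
  dr:
    - [0, 0, 0]
    - [0, 0, 0.03]
    - [0, 0, 0.06]
    - [0, 0, 0.09]
    - [0, 0, 0.12]
    - [0, 0, 0.15]
    - [0, 0, 0.18]
    - [0, 0, 0.21]
    - [0, 0, 0.2166]
    - [0, 0, 0.2166]

```text
t: 18.6
ee_pos: [452.8, -339.5, 136.0]
orientation: [2.569, -1.808, 0.003]
ft_force: [0.4, -0.4, 0.4]
width: 87.6
```

Run:
```python
from h import *
w=grab('wrist','w7.png')
pack(w,'r',(476,-328))
plan([453.2,-337.7,11.5],.345)
```

```text
cap 6037 c [ 478.8 -329.7] size [63.  50.7] long-axis yaw 0.363 ztop [58.7 59.9 61.2]
block 10015 c [ 475.4 -330.7] size [83.9 73.3] long-axis yaw 0.361 ztop [42.2 59.2 61. ]
t 18.65 tcp [ 451.  -337.2  132.5] jaw [ 0.338 -0.941 -0.004] z [-0.003  0.003 -1.   ] q6 0.56 F [-2.3  0.3 -2.7] w 87.6
travel [ 0.0056 -0.0012 -0.3026] dr [-0.0017 -0.002   0.0004]
```

View pics/w7.png

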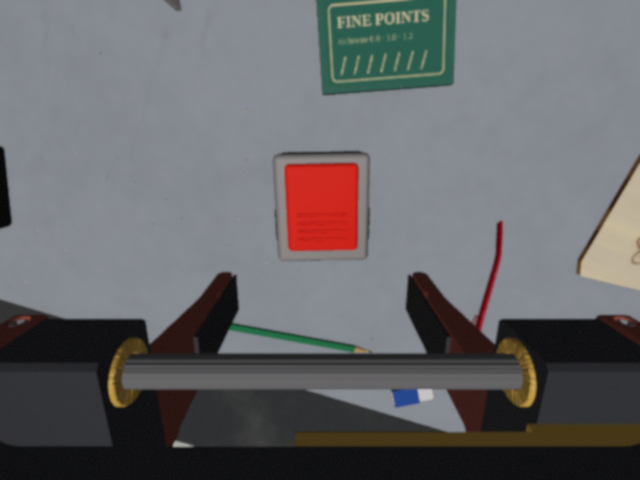

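The red pack (275–368, 152–260) is centred and yawed slightly more, at 0.36. The tin, glasses and pencil are clear of the fingers.

Request:
jog_arm:
  travel:
    - [0.002, -0.002, -0.04]
    - [0.005, -0.004, -0.09]
    - [0.005, -0.004, -0.15]
    - [0.005, -0.004, -0.2]
    - [0.005, -0.004, -0.25]
    - [0.005, -0.004, -0.28]
    - [0.005, -0.004, -0.295]
    - [0.005, -0.004, -0.302]
    - [0.005, -0.004, -0.302]
    - [0.005, -0.004, -0.302]
  dr:
    - [0, 0, 0.005]
    - [-0.001, -0.002, 0.01]
    - [-0.0017, -0.002, 0.01]
    - [-0.0017, -0.002, 0.01]
    - [-0.0017, -0.002, 0.01]
    - [-0.0017, -0.002, 0.01]
    - [-0.0017, -0.002, 0.01]
    - [-0.0017, -0.002, 0.01]
    - [-0.0017, -0.002, 0.01]
    - [-0.0017, -0.002, 0.01]

```text
t: 19.65
ee_pos: [453.5, -339.2, 12.5]
orientation: [2.583, -1.788, 0.002]
ft_force: [0.2, -1.6, -0.4]
width: 87.8
```

Request:
jog_arm:
  travel:
    - [0, 0, 0]
    - [0, 0, 0]
    - [0, 0, 0]
    - [0, 0, 0]
    - [0, 0, 0]
    - [0, 0, 0]
    - [0, 0, 0]
    - [0, 0, 0]
    - [0, 0, 0]
    - [0, 0, 0]
  dr:
    - [0, 0, 0]
    - [0, 0, 0]
    - [0, 0, 0]
    - [0, 0, 0]
    - [0, 0, 0]
    - [0, 0, 0]
    - [0, 0, 0]
    - [0, 0, 0]
    - [0, 0, 0]
    - [0, 0, 0]
  hand: -1

```text
t: 20.65
ee_pos: [453.8, -339.5, 13.0]
orientation: [2.583, -1.788, 0.003]
ft_force: [0.2, -0.4, 5.9]
width: 71.9
```

Run:
```python
from h import *
for x in(-200,-121): plan([*dk(RO,RY,x),11.5],RY)
```

```text
t 20.65 tcp [ 453.8 -339.5   13. ] jaw [ 0.352 -0.936  0.002] z [ 0.002 -0.001 -1.   ] q6 0.55 F [ 0.2 -0.4  5.9] w 71.9
travel [ 0.086   0.5886 -0.0038] dr [ 0.0011  0.0008 -0.3311]
t 20.65 tcp [ 453.8 -339.5   13. ] jaw [ 0.352 -0.936  0.002] z [ 0.002 -0.001 -1.   ] q6 0.55 F [ 0.2 -0.4  5.9] w 71.9
travel [ 0.281   0.5572 -0.0038] dr [ 0.0011  0.0008 -0.3311]
```

Request:
jog_arm:
  travel:
    - [0, 0.02, 0]
    - [0, 0.07, 0]
    - [0, 0.13, 0]
    - [0.005, 0.19, 0]
    - [0.01, 0.25, 0]
    - [0.02, 0.31, 0]
    - [0.03, 0.37, 0]
    - [0.045, 0.43, 0]
    - [0.06, 0.49, 0]
    - [0.07, 0.53, 0]
  dr:
    - [0, 0, 0]
    - [0, 0, -0.01]
    - [0, 0, -0.05]
    - [0, 0, -0.09]
    - [0, 0, -0.13]
    - [0, 0, -0.17]
    - [0, 0, -0.21]
    - [0, 0, -0.25]
    - [0, 0, -0.29]
    - [0, 0, -0.32]

```text
t: 21.65
ee_pos: [481.6, -125.9, 13.0]
orientation: [2.055, -2.375, 0.003]
ft_force: [-0.6, -2.9, 1.3]
width: 72.0
```

Run:
```python
from h import *
for x in(-195,-121): plan([*dk(RO,RY,x),12],RY)
```

```text
t 21.65 tcp [ 481.6 -125.9   13. ] jaw [-0.144 -0.99   0.002] z [ 0.    -0.002 -1.   ] q6 1.44 F [-0.6 -2.9  1.3] w 72.0
travel [ 0.0287  0.0528 -0.0026] dr [ 0.0013  0.0003 -0.0101]
t 21.65 tcp [ 481.6 -125.9   13. ] jaw [-0.144 -0.99   0.002] z [ 0.    -0.002 -1.   ] q6 1.44 F [-0.6 -2.9  1.3] w 72.0
travel [ 0.2113  0.0233 -0.0026] dr [ 0.0013  0.0003 -0.0101]
```

Request:
jog_arm:
  travel:
    - [0.008, 0.03, 0]
    - [0.018, 0.048, 0]
    - [0.0287, 0.0528, 0]
    - [0.055, 0.0486, 0]
    - [0.09, 0.043, 0]
    - [0.125, 0.0373, 0]
    - [0.16, 0.0316, 0]
    - [0.19, 0.0268, 0]
    - [0.207, 0.024, 0]
    - [0.211, 0.0233, 0]
  dr:
    - [0, 0, -0.005]
    - [0, 0, -0.01]
    - [0, 0, -0.01]
    - [0, 0, -0.01]
    - [0, 0, -0.01]
    - [0, 0, -0.01]
    - [0, 0, -0.01]
    - [0, 0, -0.01]
    - [0, 0, -0.01]
    - [0, 0, -0.01]

```text
t: 22.65
ee_pos: [564.7, -116.4, 12.8]
orientation: [2.035, -2.389, -0.002]
ft_force: [-8.0, 1.5, 10.8]
width: 71.7
```

Request:
jog_arm:
  travel:
    - [0, 0, 0]
    - [0, 0, 0]
    - [0, 0, 0]
    - [0, 0, 0]
    - [0, 0, 0]
    - [0, 0, 0.03]
    - [0, 0, 0.08]
    - [0, 0, 0.13]
    - [0, 0, 0.18]
    - [0, 0, 0.2]
  dr:
    - [0, 0, 0]
    - [0, 0, 0]
    - [0, 0, 0]
    - [0, 0, 0]
    - [0, 0, 0]
    - [0, 0, 0]
    - [0, 0, 0]
    - [0, 0, 0]
    - [0, 0, 0]
    - [0, 0, 0]
  hand: 1

```text
t: 23.65
ee_pos: [565.9, -116.7, 95.4]
orientation: [2.036, -2.391, 0.002]
ft_force: [-0.4, -0.7, 1.1]
width: 87.8
```

Run:
```python
from h import *
w=grab('wrist','w8.png');pack(w,'r',dk(RO,RY,-97))
print(dk(RO,RY,-97));plan([*dk(RO,RY,-168),14],RY)
```

```text
cap 8400 c [ 605.5 -134.3] size [81.5 96.6] long-axis yaw -0.057 ztop [58.7 59.9 61.1]
block 18506 c [ 598.5 -122.1] size [122.4 106.2] long-axis yaw 1.402 ztop [40.8 50.  60.8]
[ 589.83288484 -120.43783735]
t 23.7 tcp [ 566.2 -116.7   95.7] jaw [-0.159 -0.987  0.002] z [ 0.001 -0.002 -1.   ] q6 1.51 F [ 1.2 -1.3  0.6] w 87.6
travel [-0.1161  0.0189 -0.2044] dr [ 0.0013  0.0004 -0.    ]
```

View pics/w8.png

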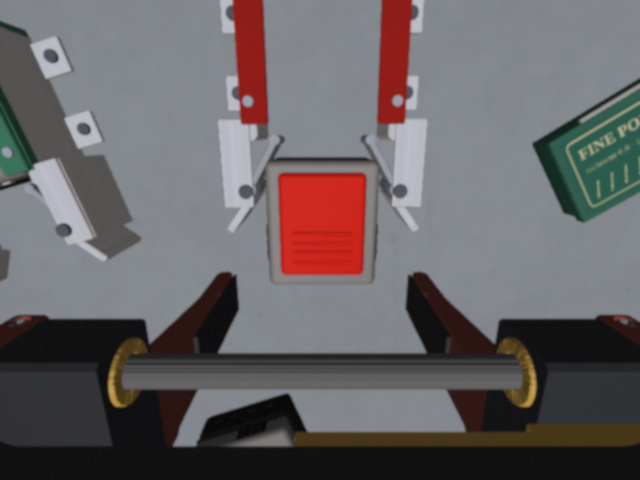

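The red pack is squarely in the mouth (268–377, 158–283) and its front touches both catches evenly. I go behind it and push.

Request:
jog_arm:
  travel:
    - [-0.03, 0.005, 0]
    - [-0.07, 0.011, 0]
    - [-0.1, 0.016, 0]
    - [-0.116, 0.019, 0]
    - [-0.116, 0.019, -0.04]
    - [-0.116, 0.019, -0.09]
    - [-0.116, 0.019, -0.14]
    - [-0.116, 0.019, -0.18]
    - [-0.116, 0.019, -0.203]
    - [-0.116, 0.019, -0.203]
  dr:
    - [0, 0, 0]
    - [0, 0, 0]
    - [0, 0, 0]
    - [0, 0, 0]
    - [0, 0, 0]
    - [0, 0, 0]
    - [0, 0, 0]
    - [0, 0, 0]
    - [0, 0, 0]
    - [0, 0, 0]
  hand: -0.7

```text
t: 24.7
ee_pos: [518.7, -108.9, 13.3]
orientation: [2.035, -2.39, -0.0]
ft_force: [-0.5, -0.2, 0.2]
width: 13.7
```

Run:
```python
from h import *
for x in (-65,-52): plan([*dk(RO,RY,x),14],RY)
```

```text
t 24.7 tcp [ 518.7 -108.9   13.3] jaw [-0.159 -0.987  0.002] z [-0.002 -0.001 -1.   ] q6 1.51 F [-0.5 -0.2  0.2] w 13.7
travel [ 0.2567 -0.0417  0.0018] dr [ 0.0009 -0.0012 -0.0001]
t 24.7 tcp [ 518.7 -108.9   13.3] jaw [-0.159 -0.987  0.002] z [-0.002 -0.001 -1.   ] q6 1.51 F [-0.5 -0.2  0.2] w 13.7
travel [ 0.2888 -0.0469  0.0018] dr [ 0.0009 -0.0012 -0.0001]
```

Request:
jog_arm:
  travel:
    - [0.03, -0.0049, 0]
    - [0.06, -0.0097, 0]
    - [0.09, -0.0146, 0]
    - [0.12, -0.0195, 0]
    - [0.15, -0.0244, 0]
    - [0.18, -0.0292, 0]
    - [0.21, -0.034, 0]
    - [0.235, -0.038, 0]
    - [0.25, -0.0406, 0]
    - [0.257, -0.0417, 0]
  dr:
    - [0, 0, 0]
    - [0, 0, 0]
    - [0, 0, 0]
    - [0, 0, 0]
    - [0, 0, 0]
    - [0, 0, 0]
    - [0, 0, 0]
    - [0, 0, 0]
    - [0, 0, 0]
    - [0, 0, 0]

```text
t: 25.7
ee_pos: [622.0, -125.6, 13.5]
orientation: [2.035, -2.39, -0.001]
ft_force: [-9.4, 1.8, 7.5]
width: 13.4
```

Request:
jog_arm:
  travel:
    - [0.004, -0.0007, 0]
    - [0.008, -0.0013, 0]
    - [0.012, -0.002, 0]
    - [0.016, -0.0026, 0]
    - [0.02, -0.0033, 0]
    - [0.023, -0.0037, 0]
    - [0.026, -0.0042, 0]
    - [0.029, -0.0047, 0]
    - [0.032, -0.0052, 0]
    - [0.032, -0.0052, 0]
  dr:
    - [0, 0, 0]
    - [0, 0, 0]
    - [0, 0, 0]
    - [0, 0, 0]
    - [0, 0, 0]
    - [0, 0, 0]
    - [0, 0, 0]
    - [0, 0, 0]
    - [0, 0, 0]
    - [0, 0, 0]

```text
t: 26.7
ee_pos: [635.0, -127.7, 13.7]
orientation: [2.035, -2.39, -0.001]
ft_force: [-2.5, 0.8, 2.8]
width: 13.0
```

Request:
jog_arm:
  travel:
    - [0.002, -0.0003, 0]
    - [0.004, -0.0006, 0]
    - [0.006, -0.001, 0]
    - [0.008, -0.0013, 0]
    - [0.01, -0.0016, 0]
    - [0.012, -0.002, 0]
    - [0.014, -0.0023, 0]
    - [0.015, -0.0024, 0]
    - [0.015, -0.0024, 0]
    - [0.015, -0.0024, 0]
  dr:
    - [0, 0, 0]
    - [0, 0, 0]
    - [0, 0, 0]
    - [0, 0, 0]
    - [0, 0, 0]
    - [0, 0, 0]
    - [0, 0, 0]
    - [0, 0, 0]
    - [0, 0, 0]
    - [0, 0, 0]

```text
t: 27.7
ee_pos: [637.2, -128.1, 13.6]
orientation: [2.032, -2.386, -0.01]
ft_force: [-16.0, 2.7, 12.5]
width: 13.2
```

The red pack gave the same signature as the green: 9 N, a drop to 2.5 N, then a 16 N stop. I back off, lift and look.

Request:
jog_arm:
  travel:
    - [-0.01, 0.001, 0]
    - [-0.02, 0.003, 0.01]
    - [-0.02, 0.003, 0.06]
    - [-0.02, 0.003, 0.14]
    - [-0.03, 0.01, 0.24]
    - [-0.07, 0.04, 0.35]
    - [-0.13, 0.09, 0.45]
    - [-0.2, 0.14, 0.54]
    - [-0.27, 0.18, 0.6]
    - [-0.3, 0.2, 0.6]
  dr:
    - [0, 0, 0]
    - [0, 0, 0]
    - [0, 0, 0]
    - [0, 0, 0]
    - [0, 0, 0.01]
    - [0, 0, 0.03]
    - [0, 0, 0.06]
    - [0, 0, 0.09]
    - [0, 0, 0.1]
    - [0, 0, 0.1]

```text
t: 28.7
ee_pos: [517.7, -47.2, 257.5]
orientation: [2.217, -2.221, -0.0]
ft_force: [0.3, -0.3, 0.2]
width: 13.3
```

Run:
```python
from h import *
plan([480,-30,260],0)
w=grab('wrist','w9.png');np.savez('/tmp/w9.npz',**w)
P=pts(w).reshape(-1,3);col=cv2.cvtColor(w['pixels'],cv2.COLOR_RGB2HSV).reshape(-1,3).astype(int)
for nm,O,Y in(('G',dk(GO,GY,0,-2),GY),('R',RO,RY)):
    d=P[:,:2]-O;x=d@[np.cos(Y),np.sin(Y)];y=d@[-np.sin(Y),np.cos(Y)];z=P[:,2]
    b=(abs(y)<18)&(z>36)&(z<48)&(x<0)&(x>-100);print(nm,'block rear x',np.percentile(x[b],[1,5]).round(1))
    for xa in(-75,-65,-57,-50): 
        for s in(1,-1):
            m=(x>xa)&(x<xa+6)&(z>28)&(z<43)&(s*y>12)&(s*y<48)
            print('  catch',xa,s,m.sum(),np.percentile(s*y[m],[3,50]).round(1) if m.sum()>4 else '')
i=cv2.imread('pics/w9.png');cv2.imwrite('pics/w9c.png',cv2.resize(i[0:260,100:540],(800,473),interpolation=2))
```

```text
t 28.7 tcp [517.7 -47.2 257.5] jaw [-0.002 -1.     0.002] z [-0.002 -0.002 -1.   ] q6 1.46 F [ 0.3 -0.3  0.2] w 13.3
travel [-0.0941  0.0431  0.0064] dr [ 0.0014 -0.0016  0.0011]
G block rear x [-38.7 -38.2]
  catch -75 1 54 [41.2 42.8]
  catch -75 -1 0 
  catch -65 1 57 [35.7 37.6]
  catch -65 -1 24 [35.3 38.4]
  catch -57 1 54 [30.8 32.9]
  catch -57 -1 39 [30.8 34.5]
  catch -50 1 84 [26.4 29.9]
  catch -50 -1 46 [27.3 31. ]
R block rear x [-38.5 -37.9]
  catch -75 1 3 
  catch -75 -1 40 [41.3 42.6]
  catch -65 1 26 [35.8 38.7]
  catch -65 -1 45 [35.5 38.1]
  catch -57 1 31 [31.4 34.3]
  catch -57 -1 52 [30.9 33.4]
  catch -50 1 43 [26.7 30.7]
  catch -50 -1 69 [26.6 29.6]
```

View pics/w9c.png

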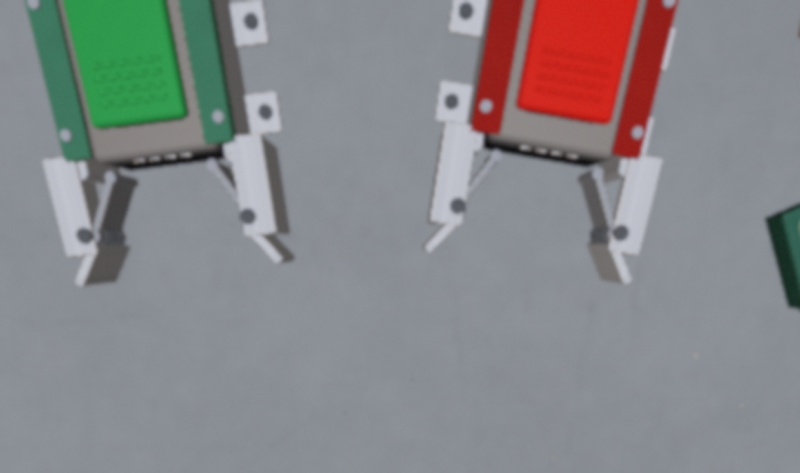

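Both packs are home: the green at (130,60) and the red at (575,60) in the crop. All four catches stand at their resting angle behind the rear faces, and the arm is clear. I hand the job in.

```bash
python3 -c "
from workcell import ticket;print(ticket.close_job())"
```

```text
the job is handed in; nothing more can be done
None
```

I slid the green-capped pack into the green dock first, then the red-capped pack into the red dock. For each, I gripped it low on its sides, slid it along the bench into the mouth, let go, and pushed it home from behind. I handed the job in at about 29 s of the 64 s allowed.

- **Pushed home:** on both packs the push force peaked at about 10 N, fell to about 3 N, then rose to about 15 N as the pack stopped against the back plate.
- **Catches:** in the last wrist view all four catch tips measured about 27 mm off the dock axis at the pack's rear face. That matches an unused dock's catches at rest, so all four are shut.
- **Bystanders:** I never touched the bare pack, the screwdriver or the tin, and they showed no movement in the views where they appeared. I did not measure their final positions.
- **Disagreement:** the wrist view put the green dock's axis about 2 mm off the fixed cameras' estimate, and both pack rears read 3 to 4 mm deeper than the nominal -42 mm. I put the rear reading down to the rounded top edge and calibration error, and treated neither as a fault.

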